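# Swing the inspection mirror onto the hub's wear pointer and hold it

## Robot

A 7-joint arm with a two-finger parallel gripper is mounted at the origin on the work surface. World frame = base frame: x ahead of the robot, y to its left, z up, the work surface at z = 0. Lengths are in m, angles in rad, forces in N, time in s.
With the tool pointing down it reaches from about 0.4 to 0.85 m from the base axis. Payload 10.4 kg.
Tool frame: the origin (TCP) lies between the finger pads; the fingertips stand 22 mm ahead of it and the grasp point (between the pads) lies 3 mm ahead of it; z points along the fingers, y is the line along which they close (so a half turn about z gives the same grasp; the last joint's range is limited). The gripper opens to 85 mm and grips with 20 to 120 N. Pads are 22 mm wide; open, the fingers measure 114 mm over their backs; the gripper's body (76 mm by 85 mm) begins 54 mm behind the grasp point. The pads swing forward as they close: fully open they stand 13 mm farther back than shut.
Start: joints at [1.149, 0.332, -0.065, 1.46, 0.022, 1.35, -0.088], TCP at [0.243, -0.576, 0.253] pointing down, gripper open.
Joint ranges: [-2.6, 2.6], [-0.5, 2.12], [-1.47, 1.34], [0.16, 2.42], [-1.27, 4.41], [0.06, 2.06], [-2.6, 2.6]. Speed limits (rad/s): [2.22, 2.22, 2.79, 2.79, 3.14, 3.14, 3.14].

## Interface

Orientations are given as a unit quaternion [x, y, z, w].
In Python, from workcell import manip, camera, ticket, boxes_of, outline_of gives the robot as it stands.
- The arm moves only by the tool carry_out, never from a script. Its argument "deltas" is a list of rows, each a list of 5 numbers: the shift along the tool's x, y, z as a fraction of full scale, then the turn about the tool's z as a fraction of full scale, then the opening, from -1 (shut) to 1 (fully open), so that 0 is half open. In form: [[tx, ty, tz, spin, gripper], ...]. A call has 1 to 20 rows; each row is the pose to reach, as a shift and turn from the pose commanded when the call began, along the tool's axes at that moment; what a row does not reach only later rows make up. Full scale, the value 1, is 150 mm for a shift and 30 degrees for a turn. A row lasts 1/8 s, in which the tool goes at most 62.5 mm and 10.7 degrees, less where a joint would pass 70% of its speed; a pose out of reach is approached as far as the arm can. A call with a number of a shift or a turn outside -1 to 1 is refused whole. A call with a gripper value outside its range is refused whole. The fingers move at their own pace and stop on an object; "force" is the grip in N (left out, the last holds). Time passes only in rows, so rows that repeat a pose let the fingers close. It gives the time, the measured TCP pose, the force, the opening and the grip force at its end, in the units of the state.
- manip.get_obs(): the state, without advancing time (a new reading comes with each control period).
- camera(name): name is "scene" or "top"; returns a dict with "img" (400x640x3 uint8, red, green, blue), "depth" (400x640 float32, m along the optical axis (not along the pixel's ray), 0 where there is no reading), "vertical_fov" (degrees; the focal length in pixels is half the picture's height over the tangent of half this angle, whatever the lens; pixels are square), "cx", "cy" (the principal point, pixels), "k1" (the pictures are not rectified: a ray, as slopes to the right and down, at radius r is drawn at 1 + k1 r^2 times it, then the intrinsics apply), "R" (3x3) and "t" (3): a world point X has camera coordinates R X + t. Camera axes: x right, y down, z forward; pixel columns grow to the right and rows downward; lengths in m; the calibration is good to about 2 mm. A picture is of the moment at which its call begins.
- ticket.hand_in(): hands the job in; it is judged then, once.
Trained networks look in a picture, given as the dict that the camera call returned (one of the last four; its "shot" number tells which), for a name from the list of things; names that differ only in an ending like _2 or _b are one class to them, and where a whole thing is asked for, a point or a joint stands for the part that bears it (a point fixed in the world has none). Each returns a list of dicts, best first, with "conf" (0 to 1); they miss things now and then, are a little off and sometimes report something else, mostly with a low value. They report only what shows in the picture. A call takes as long as a camera call.
- boxes_of(query, picture): "position" ([x, y, z] in m, in world coordinates, good to about 4 mm: the middle of the surface that is visible of it).
- outline_of(query, picture): "region" (400x640 bool, what is visible of it).
The state is a dict: "clock": time; "joint_pos": joint angles; "joint_velocities": joint speeds; "tau": joint torques, N m; "position": TCP position; "ee_rot": TCP orientation; "ft_force": force on the tool from outside, world axes, zero at the start; "torque": the same for the moment, N m; "grip_width": opening from 0.0 (shut) to 1.0 (fully open); "grasp_force": force on a finger pad.
Only numpy, scipy, OpenCV 4.12 (cv2) and the standard library are available. Lean on these libraries where they do the work, as an engineer would, in place of code of your own. Each camera call takes 0.05 s, during which the arm holds its last target. There are 200 camera calls.

## Task

On the inspection rig, free the mirror carriage by turning its clamp knob anticlockwise as far as it goes, then slide the carriage along the rail until it rests against the end stop. Then swing the sprung mirror until the rig's camera sees the hub's brass wear pointer in the middle of the mirror, and finish while still holding the mirror at that angle. Leave the hub and the other things on the bench where they are.

Things in the scene. Friction and masses are not known exactly. Their poses are not given: they have to be found in the camera images.
- rig: Inspection rig, fixed to the bench: dark base plate 130 x 600 x 12 mm, aluminium rail on it (40 mm wide, top at 40 mm) along its y axis. Origin: centre of the plate's underside; y runs along the rail towards the camera, x towards the hub, z up. Mirror pivot and knob axis lie at rig x = 0; with the carriage parked, at y = -100 and y = -220 mm. Place and yaw vary.
- camera_lens (a point): Front of the fixed black camera's lens (36 mm barrel), 115 mm above the bench, straight over the rail line (rig x = 0). The camera looks along the rail (rig -y) at the mirror's pivot axis. Camera top at 140 mm.
- clamp_knob (a joint): Clamp knob on the carriage, turning about a vertical axis: 0 = tight (the carriage is locked by a pin in the rail), grows anticlockwise seen from above, stop at 1.4 rad. The carriage is free from about 1.1 rad. Turning needs under 0.1 N m; it stays where it is left. It starts within 0.2 rad of tight.
- knob_grip (a point): Grip point on the axis of the clamp knob: a black bar 14 mm thick, 46 mm long, 36 mm tall (from 82 to 118 mm above the bench; this point is at 104 mm) on a 42 mm disc. The bar's length is this point's y axis, parallel to the rail when the knob is at 0. It rides on the carriage 120 mm behind (rig -y of) the mirror's pivot.
- carriage_nose (a point): Middle of the carriage's front (+y) face, 35 mm ahead of the mirror's pivot axis, 50 mm above the bench. The aluminium carriage is 52 x 190 x 22 mm; it slides in rig +y with about 2 N friction.
- stop_face (a point): Middle of the face of the steel end stop that the carriage nose comes to rest against, 50 mm above the bench; the stop is a block 56 x 24 mm, top at 62 mm, clamped hard on the rail, at a different place each time. Axes as the rig's. From the parked carriage it is 70 to 125 mm away.
- mirror (a joint): Swing of the mirror about its vertical pivot: 0 = at rest, its glass facing straight along the rail to the camera (rig +y); grows clockwise seen from above (glass turning towards rig +x, the hub), stop at 1.45 rad. A spring (0.1 N m per rad, 0.015 N m at rest) returns it to 0 when let go.
- mirror_grip (a point): Grip point on the mirror's tab, on the pivot axis, 172 mm above the bench: aluminium tab 34 mm wide, 13 mm thick, from 146 to 188 mm height, in the plane of the mirror (72 x 62 mm, 7 mm thick, 85 to 147 mm height). Its y axis = the way the glass faces (tab's thin direction), x along the mirror's width.
- sight (a point): Not a visible thing: the camera's line of sight after the mirror. Origin on the mirror's pivot axis, 115 mm above the bench; its y axis points along the reflected line (at mirror 0 straight back to the camera; it turns clockwise by twice the mirror's swing). The camera sees the pointer mid-mirror when this line, seen from above, passes through it.
- pointer (a point): The wear pointer's outer face: an upright brass blade 16 mm wide, 36 mm tall, 5 mm thick on a short bracket on the side of the hub, 79.5 mm from the hub's axis (hub's -x), middle of the face 115 mm above the bench.
- hub: Aluminium wheel hub standing on the bench on the rig's +x side, 2.6 kg, flange 128 mm across at 92 to 106 mm height, steel axle end to 138 mm. Origin: centre of its underside; the pointer is on its -x side. Leave it alone.
- cup: Bystander: white plastic mixing cup, 66 mm across, 75 mm tall. Origin under its centre.
- tin: Bystander: small steel tin, 74 mm across, 95 mm tall. Origin under its centre.
- socket: Bystander: steel wrench socket standing up, 28 mm across, 38 mm tall, on the robot's side of the rig. Origin under its centre.

How it is judged:
On the way, in this order (a step that is already met when the one before it is completed fails the run):
1. the clamp knob is turned free (anticlockwise past 1.1 rad) (value of joint clamp_knob above 1.1 rad), for 0.2 s.
2. the carriage is against the end stop (within 6 mm) (y of carriage_nose in the frame of stop_face above -0.006 m), for 0.2 s.
3. the mirror is swung so that the camera sees the pointer (line of sight within 20 mm of it) (x of pointer in the frame of sight between -0.02 and 0.02 m and y of pointer in the frame of sight above 0.03 m), for 0.3 s.
At the end, for the whole second after the job is handed in: The knob is still free (past 1.1 rad), the carriage is within 6 mm of the end stop, the camera's reflected line of sight passes within 20 mm (sideways) of the wear pointer, and the fingers are holding the mirror still against its spring (all of step 3 and value of joint clamp_knob above 1.1 rad and y of carriage_nose in the frame of stop_face above -0.006 m and contact force between the fingers and mirror above 0.3 N and velocity of joint mirror between -0.15 and 0.15 rad/s); the arm keeps its last pose, push and grip.
It fails at once if the hub is pushed away (more than 12 mm) (distance of hub from where it was at the start of the episode above 0.012 m).
It fails at once if the cup is pushed away (more than 20 mm) (distance of cup from where it was at the start of the episode above 0.02 m).
It fails at once if the tin is pushed away (more than 20 mm) (distance of tin from where it was at the start of the episode above 0.02 m).
It fails at once if the socket is pushed away (more than 20 mm) (distance of socket from where it was at the start of the episode above 0.02 m).
It also fails if it takes over 50 s, if anything falls off the work surface, if the arm or the gripper's body presses on something with over 40 N, if the wrist force passes 120 N, or if a joint passes its speed limit or range.

## Working session

There is one attempt and no reset: what is moved stays moved. The work goes in short steps, Python scripts to look and compute and a tool call to move; the robot and the scene stay as the last step left them, time stands still between calls to the robot, and variables do not carry over. Pictures are saved under pics/ and viewed, at most 10 in all, crops included, and the job is handed in when it is done.

Besides the shell and the picture viewer there is one more tool, called as name([rows], argument=value, ...), one row to a line, values as JSON. carry_out: Moves the arm, as the interface text tells. Its arguments: {"type":"object","properties":{"deltas":{"type":"array","items":{"type":"array","items":{"type":"number"}}},"force":{"type":"number"}},"required":["deltas"]}

```bash
mkdir -p pics; cat > h.py <<'E'
import numpy as np, cv2
from workcell import manip, camera, ticket, boxes_of, outline_of
def K(p):
    f=200/np.tan(np.radians(p["vertical_fov"]/2)); return f
def world(p):
    "400x640x3 world points from depth"
    f=K(p); v,u=np.mgrid[0:400,0:640].astype(float)
    c=np.array([[f,0,p["cx"]],[0,f,p["cy"]],[0,0,1]])
    n=cv2.undistortPoints(np.stack([u.ravel(),v.ravel()],1)[:,None],c,undist(p["k1"])).reshape(400,640,2)
    d=p["depth"][...,None]; X=np.concatenate([n*d,d],2)
    W=(X-np.array(p["t"]))@np.array(p["R"]); W[p["depth"]==0]=np.nan
    return W
def undist(k): return np.array([k,0,0,0,0.])
def save(n,img,s=1): cv2.imwrite("pics/"+n,cv2.resize(img[...,::-1],None,fx=s,fy=s))
E
python3 - <<'E'
from h import *
o=manip.get_obs(); print({k:np.round(v,3) for k,v in o.items()})
for n in ["scene","top"]:
    p=camera(n); save(n+"0.png",p["img"],1.25); np.savez(n+"0.npz",W=world(p),img=p["img"])
    print(n,p["vertical_fov"],p["k1"],np.round(-np.array(p["R"]).T@p["t"],3))
    for q in ["rig","camera_lens","clamp_knob","knob_grip","carriage_nose","stop_face","mirror","mirror_grip","pointer","hub","cup","tin","socket"]:
        print(q,[(np.round(b["position"],3).tolist(),round(b["conf"],2)) for b in boxes_of(q,p)[:2]])
E
```

```text
{'clock': np.float64(0.0), 'joint_pos': array([ 1.149,  0.333, -0.065,  1.461,  0.022,  1.35 , -0.088]), 'joint_velocities': array([-0.001,  0.   , -0.001,  0.   ,  0.001, -0.001, -0.002]), 'tau': array([-0.0000e+00, -6.2544e+01,  4.9000e-02, -3.9160e+01,  1.6000e-02,
        1.0000e-02, -0.0000e+00]), 'position': array([ 0.243, -0.576,  0.253]), 'ee_rot': array([ 0.98 ,  0.198, -0.   , -0.001]), 'ft_force': array([ 0.415, -0.56 ,  0.137]), 'torque': array([-0.017, -0.004,  0.019]), 'grasp_force': np.float64(0.0), 'grip_width': np.float64(1.001)}
scene 44.739538021702955 0.019182434028186222 [1.079 0.791 0.703]
rig [([0.491, 0.137, 0.034], 0.63)]
camera_lens [([0.486, 0.134, 0.029], 0.74)]
clamp_knob [([0.525, -0.168, 0.098], 0.64)]
knob_grip [([0.528, -0.171, 0.101], 0.52)]
carriage_nose []
stop_face [([0.487, 0.082, 0.055], 0.62)]
mirror [([0.502, -0.053, 0.133], 0.68), ([0.713, 0.031, 0.097], 0.33)]
mirror_grip [([0.507, -0.056, 0.133], 0.72)]
pointer [([0.714, 0.034, 0.102], 0.87)]
hub [([0.711, 0.03, 0.098], 0.65)]
cup [([0.698, -0.189, 0.052], 0.72)]
tin [([0.635, 0.326, 0.071], 0.81)]
socket [([0.362, 0.119, 0.03], 0.78)]
top 53.740309866685344 -0.006578006029220795 [0.391 0.028 0.93 ]
rig [([0.478, 0.054, 0.009], 0.89), ([0.609, 0.296, 0.096], 0.27)]
camera_lens [([0.477, 0.058, 0.013], 0.69)]
clamp_knob [([0.515, -0.174, 0.097], 0.91)]
knob_grip [([0.518, -0.172, 0.096], 0.8)]
carriage_nose [([0.51, -0.114, 0.063], 0.69)]
stop_face [([0.476, 0.068, 0.057], 0.7)]
mirror [([0.498, -0.057, 0.144], 0.79)]
mirror_grip [([0.496, -0.057, 0.147], 0.89)]
pointer [([0.688, 0.0, 0.103], 0.86)]
hub [([0.69, 0.003, 0.104], 0.88)]
cup [([0.703, -0.222, 0.04], 0.56)]
tin [([0.61, 0.297, 0.094], 0.57), ([0.477, 0.058, 0.013], 0.22)]
socket [([0.691, 0.004, 0.105], 0.64), ([0.354, 0.112, 0.038], 0.45)]
```

View pics/top0.png

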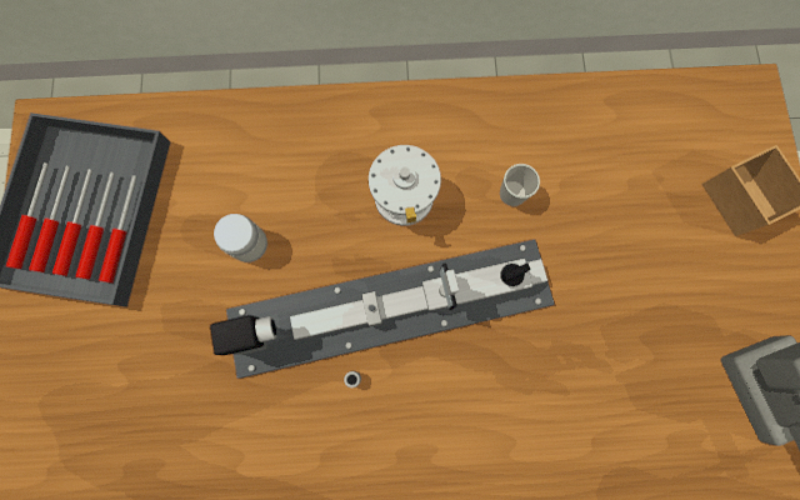

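View pics/scene0.png

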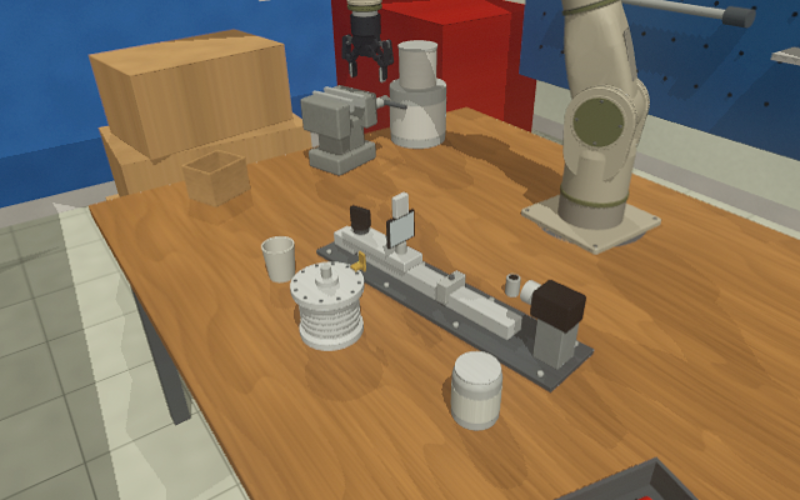

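The top view shows the knob at (513,272), mirror (447,288), stop (372,307), pointer (410,214) and the camera on the left at (240,335). The scene view agrees with this. Next I measure these with depth.

```bash
cat > m.py <<'E'
from h import *
for n in ["top","scene"]:
    d=np.load(n+"0.npz"); W=d["W"]; I=d["img"].astype(int); z=W[...,2]
    near=(W[...,0]>.35)&(W[...,0]<.6)&(W[...,1]<.4)&(W[...,1]>-.3)
    mx=I.max(2)
    pl=W[near&(abs(z-.012)<.006)&(mx<110)][:,:2]
    r=cv2.minAreaRect((pl*1000).astype(np.float32)); print(n,"plate",len(pl),np.round(r[0],1),np.round(r[1],1),r[2])
    c=np.array(r[0])/1000
    a=np.radians(r[2]); ax=np.array([np.cos(a),np.sin(a)])
    if r[1][0]<r[1][1]: ax=np.array([-ax[1],ax[0]])
    if ax[1]<0: ax=-ax
    ex=np.array([ax[1],-ax[0]])
    print("yaw",np.arctan2(-ax[0],ax[1]))
    L=np.stack([(W[...,:2]-c)@ex,(W[...,:2]-c)@ax,z],-1)
    def st(name,m):
        P=L[m]; 
        if len(P): print(name,len(P),"mean",np.round(P.mean(0),4),"lo",np.round(np.percentile(P,3,0),4),"hi",np.round(np.percentile(P,97,0),4), "w",np.round(W[m].mean(0),4))
    x,y=L[...,0],L[...,1]
    st("railtop",near&(abs(z-.04)<.005)&(abs(x)<.04))
    st("knobtop",(abs(x)<.05)&(y<-.17)&(z>.108)&(z<.125)&(y>-.27))
    kp=L[(abs(x)<.05)&(y<-.17)&(z>.108)&(z<.125)&(y>-.27)][:,:2]
    if len(kp)>5: print("knob rect",cv2.minAreaRect((kp*1000).astype(np.float32)))
    st("tab",(abs(x)<.06)&(abs(y+.1)<.05)&(z>.155)&(z<.2))
    st("stop",(abs(x)<.035)&(z>.055)&(z<.068)&(y>-.03)&(y<.1))
    st("carr",(abs(x)<.03)&(z>.055)&(z<.07)&(y<-.03)&(y>-.32))
    st("cam",(abs(x)<.04)&(z>.08)&(z<.15)&(y>.1)&(y<.4))
    R,G,B=I[...,0],I[...,1],I[...,2]
    br=(R-B>60)&(G-B>30)&(z>.09)&(z<.14)&(W[...,0]>.55)
    st("brass",br)
    print(np.round(W[br][::6],3).tolist()[:14])
    st("hubaxle",(z>.125)&(z<.145)&(W[...,0]>.6)&(W[...,0]<.8)&(abs(W[...,1])<.1))
    fl=W[(abs(z-.106)<.005)&(W[...,0]>.6)&(W[...,0]<.85)&(abs(W[...,1])<.12)&~br][:,:2]
    print("flange",cv2.minEnclosingCircle((fl*1000).astype(np.float32)))
E
python3 m.py
```

```text
top plate 8427 [476.2  41.2] [608.1 243.8] 89.57514953613281
yaw -0.007415039423107677
railtop 1739 mean [-0.003   0.0552  0.0389] lo [-0.0338 -0.0601  0.0359] hi [0.0305 0.1701 0.0418] w [0.4736 0.0965 0.0389]
knobtop 104 mean [ 0.0434 -0.2106  0.1157] lo [ 0.0352 -0.233   0.1118] hi [ 0.0496 -0.1947  0.1188] w [ 0.518  -0.1697  0.1157]
knob rect ((46.238525390625, -215.03729248046875), (13.541312217712402, 43.67438888549805), 19.6755428314209)
tab 163 mean [ 0.024  -0.0975  0.1819] lo [ 0.0086 -0.1055  0.1597] hi [ 0.0404 -0.0903  0.1884] w [ 0.4995 -0.0565  0.1819]
stop 276 mean [0.0007 0.0319 0.0609] lo [-0.0253  0.0189  0.0573] hi [0.0271 0.0445 0.0668] w [0.4771 0.0731 0.0609]
carr 629 mean [ 0.0175 -0.1366  0.0612] lo [-0.0006 -0.2316  0.058 ] hi [ 0.0292 -0.0677  0.0643] w [ 0.4926 -0.0955  0.0612]
cam 693 mean [-0.0265  0.2331  0.1347] lo [-0.039   0.1908  0.1132] hi [-0.0121  0.2814  0.141 ] w [0.4514 0.2745 0.1347]
brass 102 mean [ 0.1665 -0.0702  0.1137] lo [ 0.1431 -0.6762  0.0906] hi [0.2789 0.0117 0.1322] w [ 0.6422 -0.0302  0.1137]
[[0.76, 0.014, 0.107], [0.722, -0.65
[... 1357 characters left out ...]
885] hi [0.0396 0.2888 0.1402] w [0.4443 0.2907 0.1282]
brass 849 mean [-0.0299 -1.2518  0.1131] lo [-0.1529 -1.7506  0.0905] hi [ 0.1614 -0.0621  0.1376] w [ 0.6511 -1.201   0.1131]
[[0.723, -1.73, 0.14], [0.719, -1.694, 0.137], [0.715, -1.67, 0.137], [0.716, -1.647, 0.138], [0.715, -1.631, 0.137], [0.716, -1.662, 0.126], [0.725, -1.717, 0.111], [0.714, -1.63, 0.128], [0.7, -1.567, 0.139], [0.713, -1.644, 0.12], [0.7, -1.572, 0.134], [0.717, -1.648, 0.116], [0.701, -1.599, 0.124], [0.726, -1.706, 0.1]]
hubaxle 94 mean [ 0.2074 -0.0704  0.1335] lo [ 0.1449 -0.0806  0.126 ] hi [ 0.2323 -0.0632  0.1395] w [0.6834 0.0035 0.1335]
flange ((697.9381103515625, 3.407024383544922), 66.77100372314453)
```

```bash
cat > m2.py <<'E'
from h import *
for n in ["top","scene"]:
    d=np.load(n+"0.npz"); W=d["W"]; I=d["img"].astype(int); z=W[...,2]
    yaw=.1715; c=np.array([.472,.04])
    ok=(I.max(2)>130)&(I.max(2)-I.min(2)<40)
    for it in range(3):
        ex=np.array([np.cos(yaw),np.sin(yaw)]); ax=np.array([-ex[1],ex[0]])
        L=(W[...,:2]-c)@np.stack([ex,ax],1); x,y=L[...,0],L[...,1]
        m=ok&(abs(z-.04)<.004)&(abs(x)<.035)&(y>-.06)&(y<.17)
        # midline per bin
        b=[(y[s].mean(),(np.percentile(x[s],4)+np.percentile(x[s],96))/2,np.ptp(x[s])) for k in np.arange(-.05,.17,.01) if (s:=m&(y>=k)&(y<k+.01)).sum()>15]
        b=np.array(b); k,o=np.polyfit(b[:,0],b[:,1],1)
        yaw-=k; c=c+o*ex
    print(n,"yaw",yaw,"c",c,"width",np.round(b[:,2],3))
    def st(name,m):
        P=np.c_[x[m],y[m],z[m]]; print(name,len(P),"mid",np.round(np.median(P,0),4),"lo",np.round(np.percentile(P,3,0),4),"hi",np.round(np.percentile(P,97,0),4),"w",np.round(np.median(W[m],0),4))
    km=(abs(x)<.03)&(y<-.17)&(z>.11)&(z<.125)&(y>-.28)
    st("knob",km); r=cv2.minAreaRect((np.c_[x[km],y[km]]*1000).astype(np.float32));print(r)
    P=np.c_[x[km],y[km]];u,s,v=np.linalg.svd(P-P.mean(0));print("pca ang",np.arctan2(-v[0,0],v[0,1])%np.pi)
    st("tab",(abs(x)<.04)&(abs(y+.1)<.05)&(z>.152)&(z<.2))
    st("stop",(abs(x)<.035)&(z>.056)&(z<.068)&(y>-.03)&(y<.1))
    st("carr",(abs(x)<.03)&(z>.057)&(z<.066)&(y<-.03)&(y>-.32))
    st("cam",(abs(x)<.04)&(z>.12)&(z<.15)&(y>.1)&(y<.4))
    R,G,B=I[...,0],I[...,1],I[...,2]
    st("brass",(R-B>60)&(R-G<90)&(z>.112)&(z<.14)&(W[...,0]>.58)&(W[...,0]<.7)&(abs(W[...,1])<.1))
    st("axle",(abs(z-.138)<.004)&(W[...,0]>.65)&(W[...,0]<.75)&(abs(W[...,1])<.05))
E
python3 m2.py
```

```text
top yaw 0.1735797518671586 c [0.48314021 0.0419295 ] width [0.039 0.04  0.039 0.039 0.04  0.039 0.038 0.039 0.039 0.039 0.04  0.04
 0.039 0.039 0.04  0.04  0.04  0.039 0.039 0.04 ]
knob 144 mid [-2.000e-04 -2.202e-01  1.160e-01] lo [-0.0079 -0.2408  0.1123] hi [ 0.0084 -0.199   0.1188] w [ 0.5214 -0.1746  0.116 ]
((0.4366576671600342, -220.5940399169922), (13.989602088928223, 46.38905334472656), 11.310590744018555)
pca ang 0.20268394844346607
tab 169 mid [-0.0012 -0.0992  0.1855] lo [-0.0167 -0.1067  0.1545] hi [ 0.0156 -0.0945  0.1884] w [ 0.4986 -0.0559  0.1855]
stop 275 mid [-0.0007  0.0317  0.0606] lo [-0.0262  0.0205  0.0574] hi [0.0259 0.0429 0.0668] w [0.4767 0.0732 0.0606]
carr 1377 mid [-0.0025 -0.157   0.0612] lo [-0.0244 -0.2486  0.0585] hi [ 0.0248 -0.0696  0.0642] w [ 0.5076 -0.1126  0.0612]
cam 1198 mid [-0.0018  0.2428  0.1379] lo [-0.0255  0.1955  0.1236] hi [0.023  0.2844 0.1411] w [0.4404 0.2808 0.1379]
brass 44 mid [ 0.1278 -0.0688  0.1256] lo [ 0.126  -0.076   0.1122] hi [ 0.1473 -0.061   0.1333] w [ 0.6211 -0.0037  0.1256]
axle 50 mid [ 0.2047 -0.0743  0.1366] lo
[... 537 characters left out ...]
982  0.1733] lo [-0.0161 -0.1086  0.1534] hi [ 0.0169 -0.0952  0.1891] w [ 0.5056 -0.0549  0.1733]
stop 176 mid [0.0042 0.034  0.0618] lo [-0.0268  0.0188  0.0569] hi [0.0274 0.0429 0.0666] w [0.483  0.0761 0.0618]
carr 637 mid [ 0.0105 -0.153   0.063 ] lo [-0.0234 -0.2473  0.0581] hi [ 0.0259 -0.0692  0.0655] w [ 0.5191 -0.1068  0.063 ]
cam 946 mid [0.0094 0.2526 0.1368] lo [-0.0218  0.1979  0.1214] hi [0.0253 0.2866 0.1402] w [0.4531 0.2928 0.1368]
brass 60 mid [ 0.1302 -0.068   0.1201] lo [ 0.1272 -0.077   0.1121] hi [ 0.1441 -0.0621  0.1333] w [ 0.6251 -0.0022  0.1201]
axle 42 mid [ 0.2061 -0.0742  0.1377] lo [ 0.1981 -0.0831  0.1346] hi [ 0.2131 -0.0664  0.14  ] w [0.7003 0.0044 0.1377]
```

carry_out([
  [0.9, -0.6, 0, -0.98, 1],
  [0.9, -0.6, 0, -0.98, 1],
  [0.9, -0.6, 0, -0.98, 1],
  [0.9, -0.6, 0, -0.98, 1],
  [0.9, -0.6, 0, -0.98, 1],
], force=40)

```text
clock: 2.02
position: [0.3315, -0.4413, 0.2534]
ee_rot: [0.898, 0.439, -0.0, 0.0]
ft_force: [0.0, -0.4, -0.6]
grip_width: 0.999
grasp_force: 0.0
```

```bash
cat > g.py <<'E'
# python3 g.py x y z theta : numbers for carry_out (theta = world angle of tool y)
import sys; from h import *
from scipy.spatial.transform import Rotation as R
o=manip.get_obs(); M=R.from_quat(o["ee_rot"]).as_matrix(); T=[float(a) for a in sys.argv[1:5]]
th=np.arctan2(M[1,1],M[0,1]); d=M.T@(np.array(T[:3])-o["position"])
print("t",round(float(o["clock"]),2),"pos",np.round(o["position"],4),"th",round(th,3),"q",np.round(o["joint_pos"],2),"F",np.round(o["ft_force"],1),"grip",round(float(o["grip_width"]),3),round(float(o["grasp_force"]),1))
print("go",np.round(d/.15,3),"spin",round(-np.degrees(T[3]-th)/30,3))
E
python3 g.py .5215 -.175 .253 .375
```

```text
t 2.02 pos [ 0.3315 -0.4413  0.2534] th -0.661 q [ 1.04  0.18 -0.22  1.65  0.04  1.31  0.15] F [ 0.  -0.4 -0.6] grip 0.999 0.0
go [ 2.179e+00 -9.000e-02  2.000e-03] spin -1.979
```

carry_out([
  [1, -0.04, 0, -0.98, 1],
  [1, -0.04, 0, -0.98, 1],
  [1, -0.04, 0, -0.98, 1],
  [1, -0.04, 0, -0.98, 1],
  [1, -0.04, 0, -0.98, 1],
])

```text
clock: 2.65
position: [0.4181, -0.3203, 0.2531]
ee_rot: [0.758, 0.652, -0.0, -0.0]
ft_force: [0.6, 0.3, -0.4]
grip_width: 1.0
grasp_force: 0.0
```

```bash
python3 g.py .5215 -.175 .253 .375
```

```text
t 2.65 pos [ 0.4181 -0.3203  0.2531] th -0.151 q [ 0.9   0.14 -0.37  1.7   0.05  1.31  0.37] F [ 0.6  0.3 -0.4] grip 1.0 0.0
go [1.061 0.535 0.   ] spin -1.005
```

carry_out([
  [1, 0.54, 0, -1, 1],
  [1, 0.54, 0, -1, 1],
  [1, 0.54, 0, -1, 1],
  [1, 0.54, 0, -1, 1],
  [1, 0.54, 0, -1, 1],
])

```text
clock: 3.28
position: [0.5204, -0.184, 0.253]
ee_rot: [0.564, 0.826, -0.0, -0.0]
ft_force: [-0.4, -0.5, 0.4]
grip_width: 1.001
grasp_force: 0.0
```

```bash
python3 g.py .5215 -.175 .108 .375
```

```text
t 3.27 pos [ 0.5204 -0.184   0.253 ] th 0.373 q [ 0.72  0.21 -0.53  1.63  0.11  1.32  0.54] F [-0.4 -0.5  0.4] grip 1.001 0.0
go [0.053 0.029 0.967] spin -0.004
```

carry_out([
  [0.055, 0.03, 0.4, 0, 1],
  [0.055, 0.03, 0.8, 0, 1],
  [0.055, 0.03, 0.96, 0, 1],
  [0.055, 0.03, 0.96, 0, 1],
  [0.055, 0.03, 0.96, 0, -1],
  [0.055, 0.03, 0.96, 0, -1],
  [0.055, 0.03, 0.96, 0, -1],
  [0.055, 0.03, 0.96, 0, -1],
  [0.055, 0.03, 0.96, 0, -1],
  [0.055, 0.03, 0.96, 0, -1],
], force=40)

```text
clock: 4.53
position: [0.5198, -0.1739, 0.11]
ee_rot: [0.563, 0.827, -0.002, -0.002]
ft_force: [-17.0, -2.6, 16.9]
grip_width: 0.158
grasp_force: 42.1
```

```bash
python3 g.py .5215 -.175 .108 .375
```

```text
t 4.53 pos [ 0.5198 -0.1739  0.11  ] th 0.376 q [ 0.68  0.34 -0.52  1.8   0.2   1.05  0.46] F [-17.   -2.6  16.9] grip 0.158 42.1
go [-0.011  0.008  0.013] spin 0.002
```

carry_out([
  [0, -0.013, -0.012, 0, -1],
  [0, -0.013, -0.012, -0.3, -1],
  [0, -0.013, -0.012, -0.6, -1],
  [0, -0.013, -0.012, -0.9, -1],
  [0, -0.013, -0.012, -1, -1],
  [0, -0.013, -0.012, -1, -1],
])

```text
clock: 5.28
position: [0.518, -0.1744, 0.1103]
ee_rot: [0.329, 0.944, -0.001, -0.002]
ft_force: [-10.6, -3.7, 0.6]
grip_width: 0.158
grasp_force: 42.2
```

```bash
python3 g.py .5215 -.175 .108 1.5725
```

```text
t 5.28 pos [ 0.518  -0.1744  0.1103] th 0.901 q [ 0.76  0.36 -0.6   1.8   0.23  1.06  0.97] F [-10.6  -3.7   0.6] grip 0.158 42.2
go [-0.021  0.011  0.015] spin -1.283
```

carry_out([
  [0.008, -0.008, 0, -0.3, -1],
  [0.008, -0.008, 0, -0.6, -1],
  [0.008, -0.008, 0, -0.9, -1],
  [0.008, -0.008, 0, -1, -1],
  [0.008, -0.008, 0, -1, -1],
])

```text
clock: 5.9
position: [0.5168, -0.1744, 0.1103]
ee_rot: [0.073, 0.997, -0.0, -0.002]
ft_force: [-7.1, -3.8, -1.9]
grip_width: 0.158
grasp_force: 41.9
```

```bash
python3 g.py .5215 -.175 .108 1.5725
```

```text
t 5.9 pos [ 0.5168 -0.1744  0.1103] th 1.425 q [ 0.83  0.37 -0.69  1.8   0.27  1.07  1.46] F [-7.1 -3.8 -1.9] grip 0.158 41.9
go [-0.031  0.     0.015] spin -0.283
```

carry_out([
  [0.006, 0, 0, -0.2, -1],
  [0.006, 0, 0, -0.34, -1],
  [0.006, 0, 0, -0.34, -1],
])

```text
clock: 6.28
position: [0.5165, -0.1739, 0.1103]
ee_rot: [-0.015, 1.0, 0.0, -0.001]
ft_force: [-5.2, -2.5, -4.5]
grip_width: 0.162
grasp_force: 42.6
```

```bash
python3 g.py .500 -.080 .1103 1.5725; python3 -c "
from h import *;print(np.round(manip.get_obs()['torque'],2))"
```

```text
t 6.28 pos [ 0.5165 -0.1739  0.1103] th 1.601 q [ 0.85  0.38 -0.72  1.8   0.28  1.07  1.63] F [-5.2 -2.5 -4.5] grip 0.162 42.6
go [0.091 0.629 0.   ] spin 0.054
[-0.55  1.   -0.7 ]
```

carry_out([
  [0.012, 0.1, 0, 0.04, -1],
  [0.028, 0.2, 0, 0.04, -1],
  [0.043, 0.3, 0, 0.04, -1],
  [0.057, 0.4, 0, 0.04, -1],
  [0.068, 0.48, 0, 0.04, -1],
  [0.078, 0.55, 0, 0.04, -1],
  [0.083, 0.58, 0, 0.04, -1],
  [0.083, 0.58, 0, 0.04, -1],
])

```text
clock: 7.28
position: [0.502, -0.0922, 0.1104]
ee_rot: [-0.003, 1.0, -0.003, -0.0]
ft_force: [1.3, -21.1, -12.6]
grip_width: 0.159
grasp_force: 40.9
```

```bash
python3 g.py .500 -.080 .1103 1.5725
```

```text
t 7.28 pos [ 0.502  -0.0922  0.1104] th 1.576 q [ 0.77  0.31 -0.77  1.89  0.26  1.04  1.47] F [  1.3 -21.1 -12.6] grip 0.159 40.9
go [0.013 0.081 0.   ] spin 0.007
```

carry_out([
  [0, 0, 0, 0, 1],
  [0, 0, 0, 0, 1],
  [0, 0, 0, 0, 1],
  [0, 0, -0.4, 0, 1],
  [0, 0, -0.8, 0, 1],
  [0, 0, -1, 0, 1],
  [0, 0, -1, 0, 1],
])

```text
clock: 8.15
position: [0.504, -0.0862, 0.2637]
ee_rot: [-0.006, 1.0, -0.001, 0.002]
ft_force: [0.6, 0.1, -1.2]
grip_width: 1.001
grasp_force: 0.0
```

```bash
cat > m3.py <<'E'
from h import *
p=camera("scene"); save("scene1.png",p["img"],1.25); W=world(p)
q=camera("top"); save("top1.png",q["img"],1.25)
ex=np.array([np.cos(.1725),np.sin(.1725)]); ax=np.array([-ex[1],ex[0]])
for n,W,c in (("scene",W,[.4849,.0422]),("top",world(q),[.4831,.0419])):
    L=(W[...,:2]-c)@np.stack([ex,ax],1); x,y,z=L[...,0],L[...,1],W[...,2]
    for nm,m in (("tab",(abs(x)<.04)&(abs(y+.015)<.04)&(z>.155)&(z<.195)),("knob",(abs(x)<.035)&(z>.11)&(z<.121)&(abs(y+.135)<.04)),("carr",(abs(x)<.03)&(z>.057)&(z<.066)&(y<.01)&(y>-.3)),("stop",(abs(x)<.035)&(z>.057)&(z<.066)&(y>.025)&(y<.1))):
        if m.sum()<8: print(n,nm,"few"); continue
        P=np.c_[x[m],y[m],z[m]]; print(n,nm,len(P),np.round(np.median(P,0),4),np.round(np.percentile(P,3,0),4),np.round(np.percentile(P,97,0),4),"w",np.round(np.median(W[m],0),4))
        if nm=="knob": print(cv2.minAreaRect((P[:,:2]*1000).astype(np.float32)))
E
python3 m3.py; python3 g.py .484 .027 .255 1.743
```

```text
scene tab 214 [ 0.0028 -0.0125  0.1752] [-0.0166 -0.0222  0.1567] [ 0.017  -0.0096  0.1888] w [0.4898 0.0292 0.1752]
scene knob 92 [ 0.0015 -0.1342  0.1165] [-0.0216 -0.1443  0.1109] [ 0.0217 -0.1275  0.1199] w [ 0.5092 -0.0892  0.1165]
((-0.4564228057861328, -136.4427032470703), (17.874805450439453, 46.15092849731445), 83.71200561523438)
scene carr 662 [ 0.0109 -0.0769  0.063 ] [-0.0239 -0.1621  0.0582] [0.0256 0.0061 0.0653] w [ 0.5059 -0.0318  0.063 ]
scene stop 134 [0.004  0.0372 0.0617] [-0.0251  0.0258  0.0575] [0.0271 0.0431 0.0648] w [0.483  0.0783 0.0617]
top tab 136 [-0.0014 -0.0151  0.1859] [-0.0168 -0.0214  0.1655] [ 0.0156 -0.009   0.1884] w [0.4845 0.0267 0.1859]
top knob 115 [-0.0056 -0.1338  0.1159] [-0.0212 -0.1414  0.1125] [ 0.0109 -0.126   0.1184] w [ 0.5009 -0.0905  0.1159]
((0.5955581665039062, -134.91542053222656), (13.988383293151855, 45.088951110839844), 81.64129638671875)
top carr 1319 [-0.0033 -0.0673  0.0614] [-0.0244 -0.1596  0.0584] [0.0243 0.0061 0.0643] w [ 0.4922 -0.0244  0.0614]
top stop 202 [-0.002   0.0344  0.061 ] [-0.0265  0.0254  0.0579] [0.0262 0.0431 0.0651] w [0.4752 0.0759 0.061 ]
t 8.25 pos [ 0.5026 -0.0863  0.2608] th 1.582 q [ 0.84  0.15 -0.82  1.71  0.11  1.33  1.58] F [0.6 0.1 0.4] grip 1.001 0.0
go [0.115 0.757 0.038] spin -0.307
```

carry_out([
  [0.06, 0.4, 0.03, -0.31, 1],
  [0.122, 0.765, 0.03, -0.31, 1],
  [0.122, 0.765, 0.03, -0.31, 1],
  [0.122, 0.765, 0.03, -0.31, 1],
])

```text
clock: 8.75
position: [0.4828, 0.0274, 0.2557]
ee_rot: [-0.087, 0.996, -0.0, -0.001]
ft_force: [0.1, -0.2, 0.0]
grip_width: 1.0
grasp_force: 0.0
```

```bash
python3 g.py .4840 .0285 .176 1.743
```

```text
t 8.75 pos [0.4828 0.0274 0.2557] th 1.744 q [ 0.74  0.09 -0.92  1.78  0.07  1.31  1.54] F [ 0.1 -0.2  0. ] grip 1.0 0.0
go [-0.01   0.006  0.532] spin 0.003
```

carry_out([
  [-0.01, 0.008, 0.3, 0, 1],
  [-0.01, 0.008, 0.53, 0, 1],
  [-0.01, 0.008, 0.53, 0, 1],
  [-0.01, 0.008, 0.53, 0, -1],
  [-0.01, 0.008, 0.53, 0, -1],
  [-0.01, 0.008, 0.53, 0, -1],
  [-0.01, 0.008, 0.53, 0, -1],
  [-0.01, 0.008, 0.53, 0, -1],
  [-0.01, 0.008, 0.53, 0, -1],
], force=30)

```text
clock: 9.88
position: [0.4853, 0.026, 0.178]
ee_rot: [-0.085, 0.996, -0.002, 0.001]
ft_force: [0.6, -13.4, 6.4]
grip_width: 0.149
grasp_force: 33.8
```

```bash
python3 g.py .4840 .0285 .176 0.755
```

```text
t 9.88 pos [0.4853 0.026  0.178 ] th 1.741 q [ 0.7   0.18 -0.92  1.88  0.16  1.16  1.47] F [  0.6 -13.4   6.4] grip 0.149 33.8
go [0.006 0.018 0.013] spin 1.883
```

carry_out([
  [0, 0, 0, 0.3, -1],
  [0, 0, 0, 0.6, -1],
  [0, 0, 0, 0.9, -1],
  [0, 0, 0, 1, -1],
  [0, 0, 0, 1, -1],
])

```text
clock: 10.5
position: [0.4854, 0.0257, 0.178]
ee_rot: [0.176, 0.984, -0.002, 0.001]
ft_force: [0.5, -13.6, 5.7]
grip_width: 0.146
grasp_force: 33.7
```

```bash
python3 g.py .4840 .0285 .176 0.755
```

```text
t 10.5 pos [0.4854 0.0257 0.178 ] th 1.217 q [ 0.65  0.17 -0.86  1.88  0.14  1.15  0.96] F [  0.5 -13.6   5.7] grip 0.146 33.7
go [0.015 0.014 0.013] spin 0.882
```

carry_out([
  [0, 0, 0, 0.3, -1],
  [0, 0, 0, 0.6, -1],
  [0, 0, 0, 0.88, -1],
  [0, 0, 0, 0.88, -1],
  [0, 0, 0, 0.88, -1],
  [0, 0, 0, 0.88, -1],
])

```text
clock: 11.25
position: [0.4852, 0.0255, 0.178]
ee_rot: [0.396, 0.918, -0.002, 0.002]
ft_force: [-0.8, -15.0, 6.6]
grip_width: 0.147
grasp_force: 33.8
```

```bash
cp pics/scene1.png pics/old.png; python3 m3.py; python3 g.py .4840 .0285 .176 0.755
python3 - <<'E'
from h import *
p=camera("scene"); save("close.png",p["img"][100:300,200:480],2.8)
W=world(p); I=p["img"].astype(int)
ex=np.array([np.cos(.1725),np.sin(.1725)]); ax=np.array([-ex[1],ex[0]])
for n,p,c in (("scene",p,[.4849,.0422]),("top",camera("top"),[.4831,.0419])):
    W=world(p); L=(W[...,:2]-c)@np.stack([ex,ax],1); x,y,z=L[...,0],L[...,1],W[...,2]
    m=(abs(x)<.035)&(abs(y+.015)<.045)&(z>.09)&(z<.144); P=np.c_[x[m],y[m]]
    if m.sum()<20: print("few"); continue
    u,s,v=np.linalg.svd(P-P.mean(0),full_matrices=False); print(n,m.sum(),"mirror mean",P.mean(0),"swing",-np.arctan(v[0,1]/v[0,0]),"sd",s/np.sqrt(m.sum()))
    I=p["img"].astype(int);R,G,B=I[...,0],I[...,1],I[...,2]
    m=(R-B>60)&(R-G<90)&(z>.112)&(z<.14)&(W[...,0]>.58)&(W[...,0]<.7)&(abs(W[...,1])<.1)
    print("brass",np.round(np.median(np.c_[x[m],y[m]],0),4))
E
```

```text
scene tab 208 [ 0.011  -0.0058  0.1757] [-0.0137 -0.0279  0.158 ] [ 0.0195 -0.0002  0.1916] w [0.4974 0.0368 0.1757]
scene knob 95 [ 0.0021 -0.1345  0.1161] [-0.0213 -0.1446  0.1103] [ 0.0217 -0.1274  0.12  ] w [ 0.51   -0.0893  0.1161]
((-0.1003265380859375, -134.95030212402344), (18.409568786621094, 46.64405822753906), 75.45348358154297)
scene carr 680 [ 0.0104 -0.0709  0.0631] [-0.0227 -0.1631  0.0577] [0.0255 0.0066 0.0655] w [ 0.5061 -0.0257  0.0631]
scene stop 129 [0.0034 0.0362 0.0615] [-0.0268  0.0262  0.0575] [0.0265 0.0435 0.0647] w [0.4827 0.0777 0.0615]
top tab few
top knob few
top carr 132 [-0.0008 -0.163   0.0611] [-0.0233 -0.1693  0.0588] [ 0.025  -0.1564  0.0638] w [ 0.5107 -0.1185  0.0611]
top stop few
t 11.35 pos [0.4852 0.0255 0.178 ] th 0.757 q [ 0.61  0.16 -0.81  1.88  0.13  1.15  0.51] F [ -0.3 -14.1   7.2] grip 0.146 33.8
go [0.02  0.008 0.013] spin 0.003
scene 622 mirror mean [ 0.00155735 -0.01563622] swing 0.9798939598427412 sd [0.02093595 0.00182199]
brass [ 0.1301 -0.0698]
few
```

View pics/close.png

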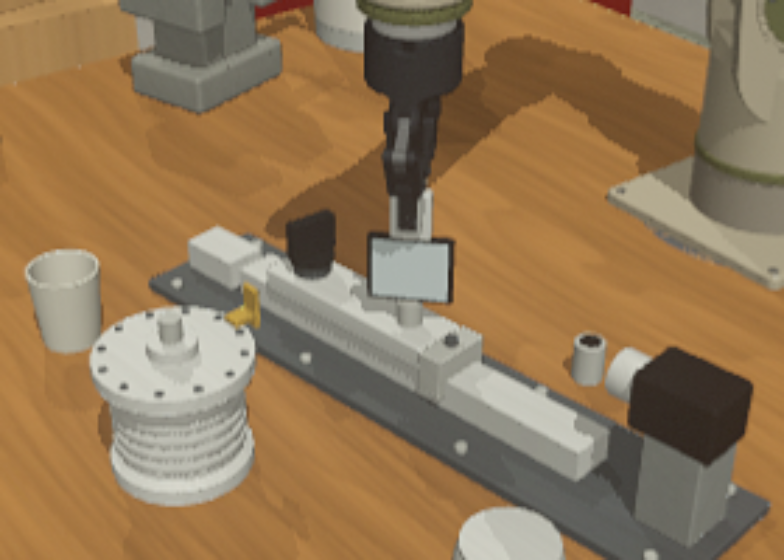

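The picture shows the carriage against the stop (420,350), the knob turned across the rail (312,245), and the mirror held and turned towards the pointer (410,265). The measured swing is 0.98 rad, against 0.99 needed.

```bash
python3 -c "
from workcell import ticket; print(ticket.hand_in())"
```

```text
the job is handed in; nothing more can be done
None
```

I handed the job in with all three steps done. By my own measurements the knob is free near its stop, the carriage rests against the end stop, and the mirror is held at about 0.98 rad, against the 0.99 needed. The hub and other things were left alone, and the hand-in reported no verdict.

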